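Roll the dessert case shut

TASK

Two roll-top dessert cases stand open on the counter. Roll the slatted cover of the one that holds the dessert with the green pistachio topping down until it is fully shut, and let go of it. Leave the cover of the other case, with the dark chocolate dessert, as it stands, and do not disturb the pistachio dessert.

Things in the scene. Friction and masses are not known exactly. Their poses are not given: they have to be found in the camera images.
- cover_a (a joint): roll in rad of the slatted wooden cover of the case with the pistachio dessert: 0 fully shut (front edge down on the low front wall, at a stop), 1.45 fully rolled back. The slats turn as one about a level axis, side to side through the case's middle (brass discs on its ends), 50 mm above the counter. Friction holds it where it is left; 1 to 5 N at the handle move it.
- cover_a_grip (a point): centre of its handle, a dark steel bar 18 mm thick, 36 mm long, parallel to the roll axis, 141 mm from it, 24 mm clear of the slats on a mid stem. Pinched by its flat ends from above, it pivots in the grip. Frame turns with the cover: y along the axis, to the left; the axis is at x +137.9, z -29.3 mm. At joint 0: z up, x into the case, bar 79 mm high, at the front; opening, it rises to 190 mm and back.
- cover_b_grip (a point): the same point on the like cover of the other case, with the dark chocolate dessert. The cases look alike and stand either way round, 45 mm or more apart, fixed: wood, 238 mm deep, 160 wide, 169 high, D-shaped ends, fronts facing the robot within 10 degrees.
- pistachio: white dessert cup with green pistachio topping, 78 mm wide, 75 mm high (solid to 86 mm wide, 90 mm high at the rim), loose, upright on the 12 mm thick floor of its case, clear of the cover; origin at the centre of its underside, z up.

How it is judged (in metres and radians):
At the end, for the whole second after the job is handed in: The pistachio case's cover is rolled shut to within 0.1 rad (14 mm at the handle) and at rest; the other case's handle is within 20 mm of where it was; the pistachio dessert stands upright (within 10 degrees), at rest, within 20 mm of where it was (value of joint cover_a below 0.1 rad and velocity of joint cover_a between -0.05 and 0.05 rad/s and distance of each of cover_b_grip, pistachio from where it was at the start of the episode below 0.02 m and angle between pistachio's own z axis and vertical below 0.17 rad and linear speed of pistachio below 0.02 m/s); the robot touches nothing.
It fails at once if the other case's cover was rolled (more than 20 mm at the handle) (distance of cover_b_grip from where it was at the start of the episode above 0.02 m).
It fails at once if the pistachio dessert was pushed about or tipped (distance of pistachio from where it was at the start of the episode above 0.02 m or angle between pistachio's own z axis and vertical above 0.3 rad).
It also fails if it takes over 35 s, if anything falls off the work surface, if the arm or the gripper's body presses on something with over 40 N, if the wrist force passes 120 N, or if a joint passes its speed limit or range.

ROBOT

A 6-joint arm with a two-finger parallel gripper is mounted at the origin on a cart in front of the work surface, level with it; the furniture and walls round the work are solid. World frame = base frame: x ahead of the robot, y to its left, z up, the work surface at z = 0. Lengths are in m, angles in degrees, forces in N, time in s.
With the tool pointing down it reaches from about 0.4 to 0.825 m from the base axis. Payload 7 kg.
Tool frame: the origin (TCP) lies on the centre line of the jaws, within the pads' length; the fingertips stand 19 mm ahead of it and the grasp point (between the pads) is the TCP; z points along the fingers, y is the line along which they close (so a half turn about z gives the same grasp; the last joint's range is limited). The gripper opens to 88 mm and grips with 3 to 60 N. Pads are 19 mm wide; open, the fingers measure 130 mm over their backs; the gripper's body (78 mm by 193 mm) begins 47 mm behind the grasp point.
Start: joints at [82.282, 20.546, 0.682, 0, -70.136, -16.507], TCP at [0.277, 0.616, 0.209] pointing down, gripper open.
Joint ranges: [-176.03, 176.03], [-82.01, 121.73], [-58.28, 71.71], [-173.87, 95.51], [-174.79, -0.11], [-173.66, 173.66]. Speed limits (degrees/s): [136.94, 136.94, 172.46, 180, 180, 180].

INTERFACE

Orientations are given as [roll, pitch, yaw] about the fixed x, y, z axes, in that order (R = Rz(yaw) Ry(pitch) Rx(roll)).
In Python, from plant import get_state, capture, close_job gives the robot as it stands.
- The arm moves only by the tool apply_moves, never from a script. Its argument "targets" is a list of rows, each a list of 7 numbers: the opening, from 0 (shut) to 1 (fully open), then the shift along the tool's x, y, z normalised to -1 to 1, where 1 is 1000 mm, then the turn, a rotation vector about the tool's x, y, z normalised to -1 to 1, where 1 is 90 degrees. In form: [[claw, tx, ty, tz, ax, ay, az], ...]. A call has 1 to 20 rows; each row shifts and turns the commanded pose from where the row before left it, along the tool's axes as they then stand; what a row does not reach is not made up. A row lasts 1/12 s, in which the tool goes at most 41.7 mm and 7.16 degrees, less where a joint would pass 70% of its speed; a pose out of reach is approached as far as the arm can. A call with a number of a shift or a turn outside -1 to 1 is refused whole. A call with a gripper value outside its range is refused whole. The fingers move at their own pace and stop on an object; "newtons" is the grip in N (left out, the last holds). Time passes only in rows, so rows that do not move let the fingers close. It gives the time, the measured TCP pose, the force, the opening and the grip force at its end, in the units of the state.
- get_state(): the state, without advancing time (a new reading comes with each control period).
- capture(name): name is "scene" or "side" or "wrist"; returns a dict with "frame" (384x512x3 uint8, red, green, blue), "range_z" (384x512 float32, m along the optical axis (not along the pixel's ray), 0 where there is no reading), "camera_matrix" (3x3 intrinsics, pixels), "k1" (the pictures are not rectified: a ray, as slopes to the right and down, at radius r is drawn at 1 + k1 r^2 times it, then the intrinsics apply), "T" (4x4, takes a point from camera to world coordinates). Camera axes: x right, y down, z forward; pixel columns grow to the right and rows downward; lengths in m; the calibration is good to about 2 mm. A picture is of the moment at which its call begins.
- close_job(): hands the job in; it is judged then, once.
The state is a dict: "time_s": time; "joints": joint angles; "qd": joint speeds; "joint_torque": joint torques, N m; "tcp_pos": TCP position; "eef_rot": TCP orientation; "contact_force": force on the tool from outside, world axes, zero at the start; "moment": the same for the moment, N m; "gripper_width": finger opening in m; "gripper_force": force on a finger pad.
Only numpy, scipy, OpenCV 4.12 (cv2) and the standard library are available. Lean on these libraries where they do the work, as an engineer would, in place of code of your own. Each camera call takes 0.05 s, during which the arm holds its last target. There are 200 camera calls.

## Working session

There is one attempt and no reset: what is moved stays moved. The work goes in short steps, Python scripts to look and compute and a tool call to move; the robot and the scene stay as the last step left them, time stands still between calls to the robot, and variables do not carry over. Pictures are saved under pics/ and viewed, at most 10 in all, crops included, and the job is handed in when it is done.

Besides the shell and the picture viewer there is one more tool, called after "Call:" by a JSON object that holds its "method" and its "body". apply_moves: Moves the arm, as the interface text tells. Scaled input: -1 to 1 covers 1000 mm each way for a shift and 90 degrees each way for a turn. Its arguments: {"type":"object","properties":{"targets":{"type":"array","items":{"type":"array","items":{"type":"number"}}},"newtons":{"type":"number"}},"required":["targets"]}

```bash
mkdir -p pics
cat > h.py <<'E'
import numpy as np, cv2
from plant import get_state, capture, close_job
def snap(n,f):
    c=capture(n); cv2.imwrite(f'pics/{f}.png',c['frame'][:,:,::-1]); np.savez(f'pics/{f}.npz',**c); return c
def pts(c,uv=None):
    K=c['camera_matrix'];d=np.array([float(c['k1']),0,0,0,0])
    h,w=c['range_z'].shape
    if uv is None: uv=np.stack(np.meshgrid(np.arange(w),np.arange(h)),-1).reshape(-1,2)
    uv=np.array(uv)
    # drawn = ray*(1+k1 r^2): same as OpenCV radial model
    n=cv2.undistortPoints(uv.reshape(-1,1,2).astype(float),K,d).reshape(-1,2)
    z=c['range_z'][uv[:,1].astype(int),uv[:,0].astype(int)]
    P=np.c_[n*z[:,None],z]; T=c['T']; return P@T[:3,:3].T+T[:3,3]
E
python3 - <<'E'
from h import *
a=snap('scene','s0');b=snap('side','d0')
cv2.imwrite('pics/both.png',cv2.resize(np.hstack([a['frame'],b['frame']])[:,:,::-1],(800,300)))
print(get_state())
E
```

```text
{'time_s': 0.1, 'joints': array([ 8.22832738e+01,  2.05864104e+01,  6.39381739e-01, -1.86988615e-02,
       -7.01357618e+01, -1.65090996e+01]), 'qd': array([-0.02175862, -0.15099363,  0.13383961, -0.02721109, -0.06975617,
        0.11331936]), 'joint_torque': array([-7.02230500e-04, -5.84162629e+01,  2.93749666e+01,  7.01552868e+00,
        1.01940637e-02, -3.53304790e-05]), 'tcp_pos': array([0.27678279, 0.61513531, 0.20852649]), 'eef_rot': array([ 1.79915627e+02, -6.67419424e-03, -2.42321873e+01]), 'contact_force': array([-0.45994021,  0.60646046,  0.69750546]), 'moment': array([ 0.01613771,  0.07403953, -0.08206906]), 'gripper_force': 0.0, 'gripper_width': 0.08778573814926018}
```

View pics/s0.png

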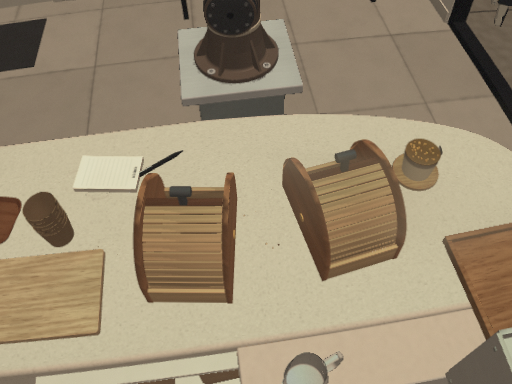

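View pics/d0.png

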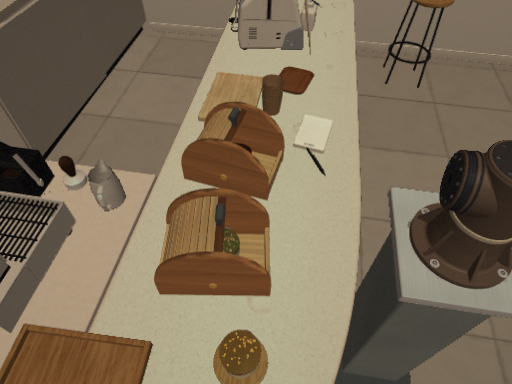

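The side view shows green topping at (231,242) in the near case, which stands beside the gold-topped pot. In the scene view that is the right-hand case, with its handle at (346,156). The other case's handle is at (180,191). I'll enlarge and measure.

Run:
```python
from h import *
L=lambda f:dict(np.load(f'pics/{f}.npz'))
a,b=L('s0'),L('d0')
A=cv2.resize(a['frame'][120:290,270:420,::-1],None,fx=3,fy=3,interpolation=2)
B=cv2.resize(b['frame'][90:305,145:295,::-1],None,fx=2.6,fy=2.6,interpolation=2)
o=np.zeros((565,850,3),np.uint8);o[:510,:450]=A;o[:559,455:845]=B
cv2.imwrite('pics/crop.png',o[:, :845] if 0 else cv2.resize(o,(800,532)))
print('T',a['T'][:3,3],b['T'][:3,3])
for n,c,uv in [('scene',a,[(346,155),(340,157),(352,154),(302,217),(180,190),(420,150),(387,250),(330,262)]),('side',b,[(221,211),(235,115),(231,242),(225,244),(213,286),(223,177),(242,360)])]:
    for u,p in zip(uv,pts(c,uv)): print(n,u,p.round(3))
```

```text
T [ 1.03637041 -0.06601203  0.82943121] [0.4270595  0.52526663 0.73136702]
scene (346, 155) [0.551 0.144 0.199]
scene (340, 157) [0.552 0.134 0.197]
scene (352, 154) [0.55  0.156 0.198]
scene (302, 217) [0.579 0.069 0.057]
scene (180, 190) [ 0.58  -0.146  0.199]
scene (420, 150) [0.47  0.343 0.08 ]
scene (387, 250) [0.672 0.213 0.052]
scene (330, 262) [0.688 0.098 0.071]
side (221, 211) [0.542 0.145 0.199]
side (235, 115) [ 0.571 -0.137  0.198]
side (231, 242) [0.529 0.137 0.081]
side (225, 244) [0.54  0.144 0.08 ]
side (213, 286) [0.549 0.227 0.049]
side (223, 177) [ 0.592 -0.068  0.051]
side (242, 360) [0.463 0.364 0.076]
```

View pics/crop.png

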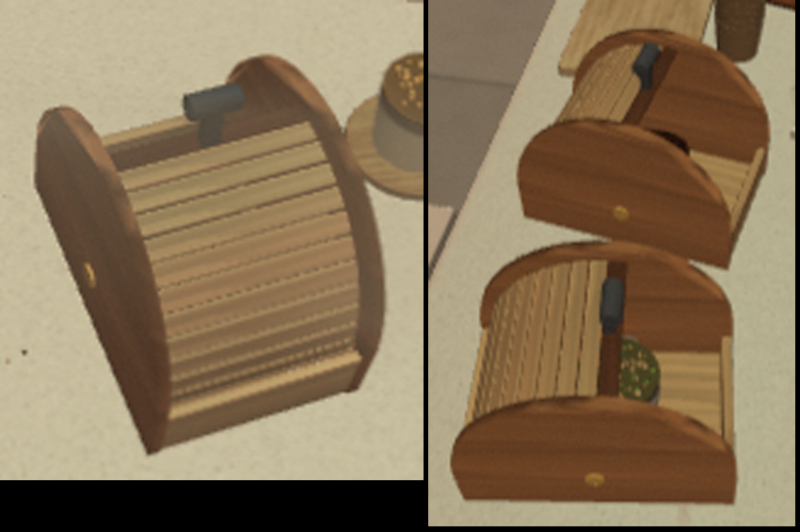

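The near (+y) case is the pistachio one. Its discs give the axis centre at about (0.564, 0.148, 0.05), yaw about 10.7°, and a disc spacing of 161 mm, which matches the 160 mm width. The handle top is at z 0.199, against 0.190 + 9 mm expected. I'll go above it and look again with the wrist camera.

Call:
{"method": "apply_moves", "body": {"targets": [[1,0,0,-0.04,0,0,0],[1,0,0,-0.04,0,0,0],[1,0.0244,0.0177,0,0,0,0],[1,0.0244,0.0177,0,0,0,0],[1,0.0244,0.0177,0,0,0,0],[1,0.0244,0.0177,0,0,0,0],[1,0.0244,0.0177,0,0,0,0],[1,0.0244,0.0177,0,0,0,0],[1,0.0244,0.0177,0,0,0,0],[1,0.0244,0.0177,0,0,0,0],[1,0.0244,0.0177,0,0,0,0],[1,0.0244,0.0177,0,0,0,0],[1,0.0244,0.0177,0,0,0,0],[1,0.0244,0.0177,0,0,0,0],[1,0.0244,0.0177,0,0,0,0],[1,0.0244,0.0177,0,0,0,0],[1,0.0244,0.0177,0,0,0,0],[1,0.0244,0.0177,0,0,0,0]]}}

```text
time_s: 1.6
tcp_pos: [0.5171, 0.1956, 0.2891]
eef_rot: [180.0, 0.0, -24.2]
contact_force: [0.0, 0.0, 0.4]
gripper_width: 0.0874
gripper_force: 0.0
```

Call:
{"method": "apply_moves", "body": {"targets": [[1,0,0,0,0,0,-0.065],[1,0,0,0,0,0,-0.065],[1,0,0,0,0,0,-0.065],[1,0,0,0,0,0,-0.065],[1,0,0,0,0,0,-0.065],[1,0,0,0,0,0,-0.065],[1,0,0,0,0,0,0],[1,0,0,0,0,0,0]]}}

```text
time_s: 2.27
tcp_pos: [0.5166, 0.197, 0.2891]
eef_rot: [180.0, 0.0, 10.7]
contact_force: [-0.3, 0.5, 0.4]
gripper_width: 0.0874
gripper_force: 0.0
```

Run:
```python
from h import *
c=snap('wrist','w1'); s=get_state(); print(s['tcp_pos'],s['eef_rot'],s['contact_force'],c['T'].round(3))
for n,cc in [('w',c),('s0',dict(np.load('pics/s0.npz'))),('d0',dict(np.load('pics/d0.npz')))]:
    P=pts(cc); f=cc['frame'].reshape(-1,3)
    m=(f.max(1)<100)&(cc['range_z'].ravel()>0)&(np.abs(P[:,2]-.193)<.012)&(np.hypot(P[:,0]-.548,P[:,1]-.145)<.04)&(f.max(1).astype(int)-f.min(1)<30)
    Q=P[m]
    if len(Q)>5:
        u=np.array([-.186,.983]);v=np.array([.983,.186]);print(n,len(Q),'med',np.median(Q,0).round(4))
        (cx,cy),wh,an=cv2.minAreaRect(Q[:,:2].astype(np.float32)*1000);print(cx,cy,wh,an,'z',np.percentile(Q[:,2],[5,95]).round(4))
        e=np.linalg.eigh(np.cov(Q[:,:2].T))[1][:,1];print('axis yaw',np.degrees(np.arctan(-e[0]/e[1])))
```

```text
[0.5166437  0.19703491 0.2891445 ] [1.79992272e+02 2.45473525e-02 1.06713132e+01] [-0.41461946  0.76092657 -0.45692343] [[ 0.185 -0.942 -0.279  0.593]
 [-0.983 -0.177 -0.053  0.211]
 [ 0.     0.284 -0.959  0.464]
 [ 0.     0.     0.     1.   ]]
w 624 med [0.5477 0.1458 0.1973]
546.7913208007812 145.2606658935547 (15.675138473510742, 35.81631088256836) 9.063344955444336 z [0.1917 0.1992]
axis yaw 9.538587261388026
s0 208 med [0.5501 0.1448 0.1961]
547.6402587890625 145.43861389160156 (15.868404388427734, 35.94130325317383) 10.848831176757812 z [0.186  0.1998]
axis yaw 5.8800670140184845
d0 174 med [0.5437 0.1493 0.1968]
545.0341796875 145.01031494140625 (16.900056838989258, 36.97351837158203) 11.81143856048584 z [0.188  0.1991]
axis yaw 7.469457891883372
```

View pics/w1.png

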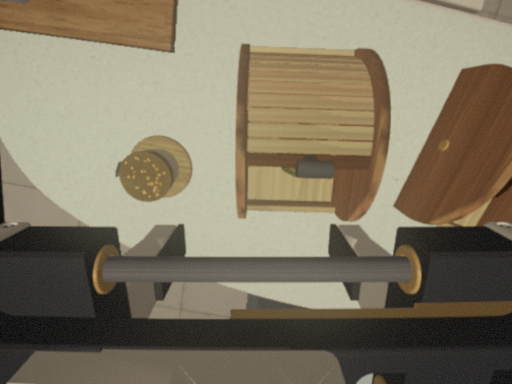

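The handle centre is at (0.547, 0.145, 0.190), with a 36 mm bar measured and yaw about 10°. In the wrist view the bar is at (315,170). I'll align and descend with the jaws at 66 mm.

Call:
{"method": "apply_moves", "body": {"targets": [[0.75,0.007,0.019,0,0,0,0.008],[0.75,0.007,0.019,0,0,0,0],[0.75,0.007,0.018,0,0,0,0],[0.75,0,0,0,0,0,0],[0.75,0,0,0.02,0,0,0],[0.75,0,0,0.02,0,0,0],[0.75,0,0,0.02,0,0,0],[0.75,0,0,0,0,0,0],[0.75,0,0,0,0,0,0]]}}

```text
time_s: 3.07
tcp_pos: [0.5471, 0.1456, 0.2289]
eef_rot: [179.9, 0.1, 10.1]
contact_force: [-0.0, 0.5, 0.7]
gripper_width: 0.0657
gripper_force: 0.0
```

Run:
```python
from h import *
c=snap('wrist','w2'); print(get_state()['tcp_pos'],get_state()['eef_rot'])
```

```text
[0.54784383 0.14600796 0.23014009] [ 1.79972766e+02 -2.09849094e-02  1.01097360e+01]
```

View pics/w2.png

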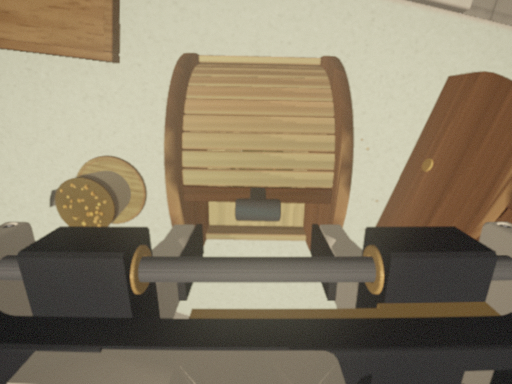

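The bar at (258,210) is centred between the fingers (pads at about x 200 and 315) and parallel to the jaw line. I'll descend and pinch.

Call:
{"method": "apply_moves", "body": {"targets": [[0.75,0,0,0.012,0,0,0],[0.75,0,0,0.012,0,0,0],[0.75,0,0,0.01,0,0,0],[0.75,0,0,0,0,0,0],[0.3,0,0,0,0,0,0],[0.3,0,0,0,0,0,0],[0.3,0,0,0,0,0,0],[0.3,0,0,0,0,0,0],[0.3,0,0,0,0,0,0],[0.3,0,0,0,0,0,0]], "newtons": 15}}

```text
time_s: 3.95
tcp_pos: [0.5477, 0.1459, 0.1957]
eef_rot: [-180.0, -0.0, 10.2]
contact_force: [0.6, 0.0, 0.7]
gripper_width: 0.0315
gripper_force: 0.0
```

Run:
```python
from h import *
s=get_state();print(s['tcp_pos'],s['contact_force'],s['gripper_width'],s['gripper_force'])
# arc plan: handle elev 83 -> 12 deg, tilt 0->10 about tool y; rows in tool frame (x fwd, z down)
N=24
e=np.radians(np.linspace(82.9,12,N+1)); t=np.radians(np.linspace(0,10,N+1))
X=-.141*np.cos(e);Z=.141*np.sin(e)
for i in range(N):
    dx,dz=X[i+1]-X[i],-(Z[i+1]-Z[i]); c,q=np.cos(t[i]),np.sin(t[i])
    print(i,round(c*dx-q*dz,4),round(q*dx+c*dz,4))
```

```text
[0.54767653 0.14586303 0.19567605] [0.58985175 0.01690914 0.66034835] 0.031523001507767136 0.0
0 -0.0072 0.0011
1 -0.0071 0.0014
2 -0.0071 0.0017
3 -0.007 0.002
4 -0.0069 0.0023
5 -0.0068 0.0026
6 -0.0067 0.0029
7 -0.0065 0.0032
8 -0.0064 0.0035
9 -0.0062 0.0038
10 -0.006 0.0041
11 -0.0058 0.0043
12 -0.0056 0.0046
13 -0.0054 0.0048
14 -0.0052 0.0051
15 -0.005 0.0053
16 -0.0048 0.0055
17 -0.0045 0.0057
18 -0.0042 0.0059
19 -0.004 0.0061
20 -0.0037 0.0063
21 -0.0034 0.0064
22 -0.0031 0.0066
23 -0.0028 0.0067
```

The opening is 31.5 mm, less than the 36 mm bar, and the grip force is 0. The bar doesn't seem to be between the pads, so I'll look.

Run:
```python
from h import *
c=snap('wrist','w3');b=snap('side','d3')
o=np.hstack([cv2.resize(c['frame'][100:340,100:420],(400,300)),cv2.resize(b['frame'][90:285,110:370],(400,300))])
cv2.imwrite('pics/c3.png',cv2.resize(o[:,:,::-1],(800,300)));s=get_state();print(s['gripper_width'],s['gripper_force'],s['contact_force'])
```

```text
0.02813343661910609 0.0 [-0.38540066 -0.10571467 -0.22373134]
```

View pics/c3.png

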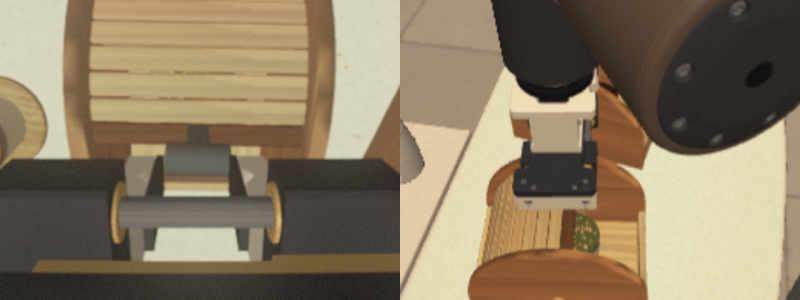

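Run:
```python
from h import *
c=dict(np.load('pics/w3.npz'));s=get_state()
from scipy.spatial.transform import Rotation as R
Rt=R.from_euler('xyz',s['eef_rot'],degrees=True).as_matrix();p=s['tcp_pos']
Ti=np.linalg.inv(c['T'])
def proj(q):
    r=cv2.projectPoints((Ti[:3,:3]@q+Ti[:3,3]).reshape(1,1,3),np.zeros(3),np.zeros(3),c['camera_matrix'],np.array([float(c['k1']),0,0,0,0.]))[0].ravel()
    return (r-[100,100])*1.25
for n,o in [('tcp',(0,0,0)),('tip',(0,0,.019)),('padL',(0,-.018,0)),('padR',(0,.018,0)),('tipL',(0,-.018,.019)),('tipR',(0,.018,.019))]:
    print(n,proj(p+Rt@np.array(o)))
print('bar px',[proj(np.array([.5468-.5*.036*-.17*k,.1453+.018*k,.199])) for k in(-1,1)])
P=pts(c).reshape(384,512,3)
for u,v in [(198,158),(175,158),(222,158),(198,150),(198,175),(140,175),(255,175),(150,200),(243,240),(150,240),(198,210)]:
    print((u,v),P[int(100+v*.8),int(100+u*.8)].round(4))
```

```text
tcp [195.902917  160.1442991]
tip [195.89761042 146.9476681 ]
padL [162.29331903 160.14845098]
padR [229.51320515 160.11515786]
tipL [165.22030233 146.95556481]
tipR [226.57549482 146.9249185 ]
bar px [array([228.89455548, 175.03901862]), array([163.68126278, 153.51585352])]
(198, 158) [0.5499 0.1454 0.1971]
(175, 158) [0.5474 0.1571 0.1962]
(222, 158) [0.5519 0.1329 0.1964]
(198, 150) [0.5533 0.146  0.195 ]
(198, 175) [0.5384 0.1433 0.194 ]
(140, 175) [0.5546 0.1707 0.2363]
(255, 175) [0.5629 0.1235 0.236 ]
(150, 200) [0.5774 0.1627 0.2927]
(243, 240) [0.5466 0.1281 0.2587]
(150, 240) [0.5403 0.1618 0.2584]
(198, 210) [0.5782 0.1509 0.2952]
```

Run:
```python
from h import *
from scipy.spatial.transform import Rotation as R
b=snap('wrist','w4');s=get_state();print(s['gripper_width'],s['gripper_force'],s['contact_force'],s['tcp_pos'])
Rt=R.from_euler('xyz',s['eef_rot'],degrees=True).as_matrix();p=s['tcp_pos']
for f in ('w2','w4'):
    c=dict(np.load(f'pics/{f}.npz')); pp=p if f=='w4' else np.array([.5475,.146,.2295])
    Q=((pts(c)-pp)@Rt); ok=c['range_z'].ravel()>0
    for z in np.arange(-.06,.03,.01):
        m=ok&(abs(Q[:,2]-z)<.005)&(abs(Q[:,0])<.04)&(abs(Q[:,1])<.07)
        if m.sum():
            q=Q[m]*1000; l=q[q[:,1]<0];r=q[q[:,1]>0]
            print(f,round(z,3),m.sum(),'L y',np.percentile(l[:,1],[2,98]).round() if len(l) else 0,'R y',np.percentile(r[:,1],[2,98]).round() if len(r) else 0,'x',np.percentile(q[:,0],[2,98]).round())
cv2.imwrite('pics/c4.png',cv2.resize(b['frame'][130:300,150:370,::-1],(770,595),interpolation=2))
```

```text
0.02707588214071253 0.0 [-0.32465877  0.2774559  -0.10967412] [0.54756508 0.14580522 0.1954308 ]
w2 -0.06 690 L y [-47. -32.] R y [33. 48.] x [-10.  12.]
w2 -0.05 759 L y [-50. -33.] R y [33. 50.] x [-7. 12.]
w2 -0.04 679 L y [-48. -33.] R y [33. 49.] x [ 2. 12.]
w2 -0.03 639 L y [-48. -33.] R y [33. 49.] x [-4. 12.]
w2 -0.02 377 L y [-48. -33.] R y [33. 48.] x [-8. 12.]
w2 -0.01 1 L y [-33. -33.] R y 0 x [5. 5.]
w4 -0.06 513 L y [-23. -14.] R y [14. 22.] x [-9. 12.]
w4 -0.05 464 L y [-25. -14.] R y [14. 25.] x [-2. 12.]
w4 -0.04 508 L y [-27. -14.] R y [14. 27.] x [ 3. 12.]
w4 -0.03 483 L y [-29. -14.] R y [14. 28.] x [-1. 12.]
w4 -0.02 244 L y [-29. -14.] R y [14. 29.] x [-6. 12.]
w4 0.0 1196 L y [-16.  -0.] R y [ 0. 17.] x [-9.  7.]
w4 0.01 80 L y [-16.  -0.] R y [ 1. 18.] x [4. 7.]
w4 0.02 115 L y [-6. -0.] R y [0. 8.] x [3. 6.]
```

View pics/c4.png

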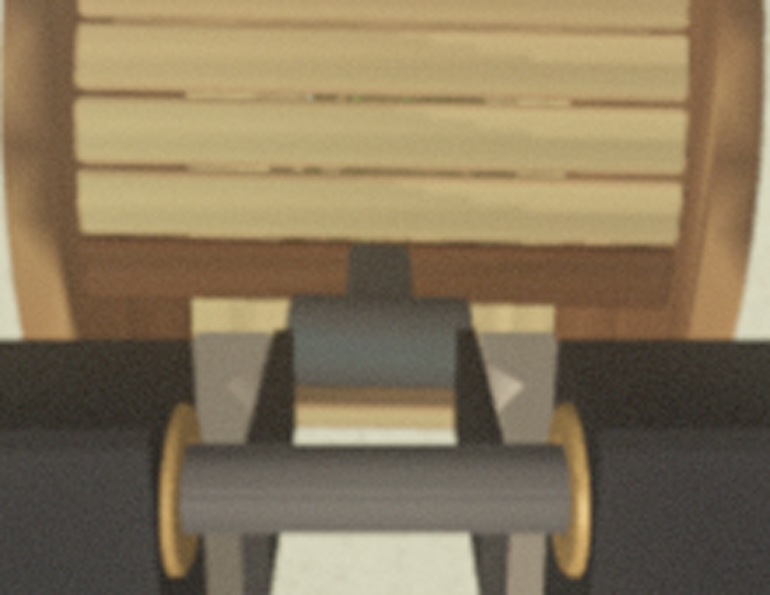

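The pads have closed just above the bar. The depth image shows the fingers ending about 17 mm short of the reported TCP, where they should reach 19 mm past it. I'll check this before going lower.

Run:
```python
from h import *
from scipy.spatial.transform import Rotation as R
s=get_state();p=s['tcp_pos']
Rt=R.from_euler('xyz',s['eef_rot'],degrees=True).as_matrix()
for f in ('w2','w4','d3'):
    c=dict(np.load(f'pics/{f}.npz')); pp=p if f!='w2' else np.array([.5475,.146,.2295])
    Q=((pts(c)-pp)@Rt)*1000; ok=c['range_z'].ravel()>0
    if f=='d3':
        m=ok&(abs(Q[:,0])<60)&(abs(Q[:,1])<110)&(Q[:,2]<0)&(Q[:,2]>-200)
        print(f,np.histogram(Q[m,2],np.arange(-200,5,10)));continue
    a=np.abs(Q[:,1])
    m=ok&(abs(Q[:,0])<16)&(a>(12 if f=='w4' else 30))&(a<(32 if f=='w4' else 52))&(Q[:,2]<-5)
    print(f,'finger lowest z',np.percentile(Q[m,2],[90,97,99,99.8]).round(1))
    b=ok&(a>55)&(a<95)&(abs(Q[:,0])<40)&(Q[:,2]<-20)
    print(' body lowest',np.percentile(Q[b,2],[50,90,99]).round(1))
print('noread',[(u,v,dict(np.load('pics/w4.npz'))['range_z'][v,u]) for u,v in [(231,224),(228,235),(230,218),(283,224)]])
```

```text
w2 finger lowest z [-27.7 -21.5 -18.1 -16.4]
 body lowest [-105.3  -90.9  -84.2]
w4 finger lowest z [-26.2 -21.8 -19.6 -17.3]
 body lowest [-98.6 -86.9 -83.7]
d3 (array([ 293,  817,  272,  173,  159,  133,  185, 1362,  171,  373,  217,
        150,    0,    0,    0,    0,    0,    0,    0,    0]), array([-200, -190, -180, -170, -160, -150, -140, -130, -120, -110, -100,
        -90,  -80,  -70,  -60,  -50,  -40,  -30,  -20,  -10,    0]))
noread [(231, 224, np.float32(0.17060548)), (228, 235, np.float32(0.15635343)), (230, 218, np.float32(0.0)), (283, 224, np.float32(0.1698081))]
```

The finger length to the body (67 mm against 66 specified) and both cameras agree: the true grasp point is about 36 mm behind the reported TCP. I'll reopen, go down 36 mm and grip again.

Call:
{"method": "apply_moves", "body": {"targets": [[0.75,0,0,0,0,0,0],[0.75,0,0,0,0,0,0],[0.75,0,0,0,0,0,0],[0.75,0,0,0,0,0,0],[0.75,0,0,0,0,0,0],[0.75,0,0,0,0,0,0],[0.75,0,0,0.012,0,0,0],[0.75,0,0,0.012,0,0,0],[0.75,0,0,0.012,0,0,0],[0.75,0,0,0,0,0,0],[0.3,0,0,0,0,0,0],[0.3,0,0,0,0,0,0],[0.3,0,0,0,0,0,0],[0.3,0,0,0,0,0,0],[0.3,0,0,0,0,0,0],[0.3,0,0,0,0,0,0],[0.3,0,0,0,0,0,0],[0.3,0,0,0,0,0,0]], "newtons": 15}}

```text
time_s: 5.6
tcp_pos: [0.5479, 0.1451, 0.1599]
eef_rot: [179.9, -0.0, 10.2]
contact_force: [1.1, -4.7, 1.5]
gripper_width: 0.0357
gripper_force: 15.0
```

Run:
```python
from h import *
N=24
e=np.radians(np.linspace(82.9,12,N+1))
print(np.c_[-np.diff(.141*np.cos(e)),-np.diff(.141*np.sin(e))].round(4).tolist())
```

```text
[[-0.0072, 0.0011], [-0.0071, 0.0015], [-0.007, 0.0018], [-0.0069, 0.0022], [-0.0068, 0.0025], [-0.0067, 0.0029], [-0.0065, 0.0032], [-0.0063, 0.0036], [-0.0062, 0.0039], [-0.0059, 0.0042], [-0.0057, 0.0045], [-0.0055, 0.0048], [-0.0052, 0.0051], [-0.005, 0.0053], [-0.0047, 0.0056], [-0.0044, 0.0058], [-0.0041, 0.006], [-0.0038, 0.0062], [-0.0034, 0.0064], [-0.0031, 0.0066], [-0.0028, 0.0067], [-0.0024, 0.0069], [-0.0021, 0.007], [-0.0017, 0.0071]]
```

The bar is gripped: 35.7 mm opening at 15 N. I'll follow the first half of the arc and check forces.

Call:
{"method": "apply_moves", "body": {"targets": [[0.3,-0.0072,0,0.0011,0,0,0],[0.3,-0.0071,0,0.0015,0,0,0],[0.3,-0.007,0,0.0018,0,0,0],[0.3,-0.0069,0,0.0022,0,0,0],[0.3,-0.0068,0,0.0025,0,0,0],[0.3,-0.0067,0,0.0029,0,0,0],[0.3,-0.0065,0,0.0032,0,0,0],[0.3,-0.0063,0,0.0036,0,0,0],[0.3,-0.0062,0,0.0039,0,0,0],[0.3,-0.0059,0,0.0042,0,0,0],[0.3,-0.0057,0,0.0045,0,0,0],[0.3,-0.0055,0,0.0048,0,0,0],[0.3,0,0,0,0,0,0]]}}

```text
time_s: 6.68
tcp_pos: [0.4701, 0.1328, 0.1229]
eef_rot: [-179.9, -0.0, 10.1]
contact_force: [-1.7, 3.5, -0.9]
gripper_width: 0.0362
gripper_force: 15.0
```

Call:
{"method": "apply_moves", "body": {"targets": [[0.3,-0.0052,0,0.0051,0,0,0],[0.3,-0.005,0,0.0053,0,0,0],[0.3,-0.0047,0,0.0056,0,0,0],[0.3,-0.0044,0,0.0058,0,0,0],[0.3,-0.0041,0,0.006,0,0,0],[0.3,-0.0038,0,0.0062,0,0,0],[0.3,-0.0034,0,0.0064,0,0,0],[0.3,-0.0031,0,0.0066,0,0,0],[0.3,-0.0028,0,0.0067,0,0,0],[0.3,-0.0024,0,0.0069,0,0,0],[0.3,-0.0021,0,0.007,0,0,0],[0.3,-0.0017,0,0.0071,0,0,0],[0.3,0,0,0,0,0,0],[0.3,0,0,0,0,0,0]]}}

```text
time_s: 7.85
tcp_pos: [0.4291, 0.1263, 0.0481]
eef_rot: [-179.9, -0.0, 10.1]
contact_force: [-3.1, 7.4, -2.0]
gripper_width: 0.0361
gripper_force: 15.0
```

Call:
{"method": "apply_moves", "body": {"targets": [[0.3,0,0,0.0015,0,0,0],[0.3,0,0,0.0015,0,0,0],[0.3,0,0,0,0,0,0]]}}

```text
time_s: 8.1
tcp_pos: [0.4293, 0.1263, 0.0461]
eef_rot: [-179.9, -0.1, 10.2]
contact_force: [-7.2, 7.5, 9.8]
gripper_width: 0.0355
gripper_force: 15.0
```

The upward force is now +9.8 N, so the cover is at its stop. I'll release and retreat straight up.

Call:
{"method": "apply_moves", "body": {"targets": [[0.8,0,0,0,0,0,0],[0.8,0,0,0,0,0,0],[0.8,0,0,0,0,0,0],[0.8,0,0,0,0,0,0],[0.8,0,0,0,0,0,0],[0.8,0,0,0,0,0,0],[0.8,0,0,-0.02,0,0,0],[0.8,0,0,-0.03,0,0,0],[0.8,0,0,-0.03,0,0,0],[0.8,0,0,-0.03,0,0,0],[0.8,0,0,-0.03,0,0,0],[0.8,0,0,-0.03,0,0,0],[0.8,0,0,0,0,0,0],[0.8,0,0,0,0,0,0]]}}

```text
time_s: 9.27
tcp_pos: [0.4297, 0.1251, 0.2171]
eef_rot: [-179.9, -0.2, 10.1]
contact_force: [-0.5, 0.0, 0.4]
gripper_width: 0.0701
gripper_force: 0.0
```

Run:
```python
from h import *
a=snap('wrist','w5');b=snap('side','d5');cc=snap('scene','s5')
cv2.imwrite('pics/c5.png',cv2.resize(np.hstack([a['frame'],b['frame']])[:,:,::-1],(800,300)))
P=pts(a);f=a['frame'].reshape(-1,3).astype(int)
m=(f.max(1)<100)&(f.max(1)-f.min(1)<30)&(a['range_z'].ravel()>0)&(abs(P[:,2]-.08)<.03)&(np.hypot(P[:,0]-.43,P[:,1]-.123)<.04)
print(m.sum(),np.median(P[m],0),np.percentile(P[m,2],97)); s=get_state();print(s['tcp_pos'],s['contact_force'])
```

```text
121 [0.43571317 0.12687392 0.0823774 ] 0.0861761338016418
[0.42829412 0.12412332 0.21441741] [ 0.49991263  0.21912006 -0.82322612]
```

View pics/c5.png

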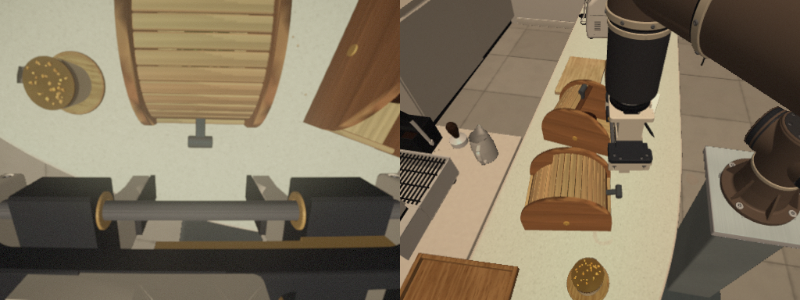

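The pistachio case is shut, with its handle at the front (wrist view (200,135), side view (617,190)) and its top at z of about 0.087, against 0.088 expected. The other case is unchanged and the gripper is clear, so I'll hand in.

```bash
python3 -c "
from plant import close_job
print(close_job())"
```

```text
the job is handed in; nothing more can be done
None
```

The pistachio case's cover is rolled down to its stop and released, the other case's cover looks unmoved, the gripper is clear, and the job is handed in; the hand-in returned no verdict, and the pistachio dessert can't be seen under the shut cover.

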